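# Load a domino into the spring-fed dispenser

## Task

Load the long domino from the wooden rack into the aluminium spring-fed dispenser, on top of the domino already in it: push the stack down so that one end goes under the fixed lip and the other end snaps in under the sprung catch, and let go so that it stays there, flat and held down at both ends. Leave the short domino standing in the rack, and leave the glass bowl and the steel tin where they are.

Things in the scene. Friction and masses are not known exactly. Their poses are not given: they have to be found in the camera images.
- domino_center (a point): Centre of the long domino: wooden block 120 x 56 x 16 mm, 50 to 100 g, dark dots on both faces (either face up, either end first). x along its length, y through the 16 mm thickness, z along the 56 mm width. Starts standing on a long edge in a rack slot (z up, centre 36 mm up). On the bare shelf it also stands on that edge (centre 28 mm up) until tipped over; lying flat its centre is 8 mm up.
- short_domino_center (a point): Centre of the short domino, 80 x 56 x 16 mm, same axes as the long one, standing in the rack's other slot. To be left there.
- rack: Fixed wooden rack, origin under its centre. Base 136 (x) x 120 (y) x 8 mm; two slots along x at y = +35 and -35 mm, 20 mm wide, open-ended, between rails 130 mm long, 8 mm thick, tops 26 mm up. A domino stands on the base, its top 64 mm up, and lifts straight out. Which domino is in which slot varies.
- feeder: Fixed aluminium dispenser, origin under its centre, on the shelf; x along the stack, z up. Base 170 x 76 x 8 mm. +x end: end wall, inner face x = +62 mm, with a lip over it; side walls x = +16 to +66, inner faces y = +-30, tops 68 up. -x end: corner posts and tabs, x = -70 to -57, inner faces x = -62 and y = +-30, tops 60 up, and the catch. From x = -57 to +16 the sides are open: room for fingers.
- lip (a point): Middle of the lower inner edge of the dispenser's fixed lip, 53 mm along its +x, 68 mm up. The rigid lip runs from here outwards to the end wall, 76 mm wide, 6 mm thick (top 74 mm up). It overhangs a domino by 7 mm, so a domino cannot be pushed in level from above: that end goes under it first, tilted.
- seat (a point): Where the centre of the loaded domino comes to rest: on the dispenser's axis, 60 mm up. There it lies flat, its length along the dispenser's x, 2 mm play all round, its top pressed by the spring against lip and catch, 68 mm up.
- follower (a joint): Travel in m of the dispenser's follower, the plate under the stack: 0 at the top as at the start, growing as it is pressed down, at most 0.032. Spring: 3 N at 0 plus 100 N/m. At 0 the top of the domino on it is 66 mm above the shelf; with both dominoes loaded it reads about 0.014.
- catch (a joint): Travel in m of the sprung catch: 0 = closed, grows as it is pushed out to -x, at most 0.013. Spring: 1.3 N at 0 plus 130 N/m. An end pressed down along its bevel pushes it back about 6 mm; it snaps in over the domino once the domino's top is below 68 mm (press a few mm further).
- catch_nose (a point): Tip of the steel catch's nose, on its flat underside: closed, 54 mm along the dispenser's -x, 68 mm up. 24 mm wide (y). Above the tip a steep bevel (65 deg from level) rises towards -x to a top about 85 mm up; the slide reaches 33 mm back.
- stacked_center (a point): Centre of the domino already in the dispenser (120 x 56 x 16 mm, like the long one), lying loose and flat on the follower; x along its length, z up (thickness). Starts 58 mm above the shelf.
- bowl_center (a point): Centre of a glass bowl of clear marbles, 116 mm across, 55 mm high, centre 27 mm up. Leave alone.
- tin_center (a point): Centre of a round stainless steel tin, 79 mm across, 50 mm high, centre 25 mm up. Leave alone.
Not all that is in view belongs to the job. What is shaped like the part that bears stacked_center but green, red or turquoise is not meant.

How it is judged:
By the outcome, as a careful person would: the job done as asked, in the order asked, and still so for the second after the job is handed in, with the robot touching nothing.
It also fails if it takes over 54 s, if anything falls off the work surface, if the arm or the gripper's body presses on something with over 40 N, if the wrist force passes 120 N, or if a joint passes its speed limit or range.

## Robot

A 7-joint arm with a two-finger parallel gripper is mounted at the origin on the work surface. World frame = base frame: x ahead of the robot, y to its left, z up, the work surface at z = 0. Lengths are in m, angles in rad, forces in N, time in s.
With the tool pointing down it reaches from about 0.4 to 0.85 m from the base axis. Payload 10.4 kg.
Tool frame: the origin (TCP) lies between the finger pads; the fingertips stand 8 mm ahead of it and the grasp point (between the pads) lies 11 mm behind it; z points along the fingers, x is the direction in which the jaws open and shut, and the axes are right-handed (so a half turn about z gives the same grasp; the last joint's range is limited). The gripper opens to 87 mm and grips with 3 to 60 N. Pads are 19 mm wide; open, the fingers measure 117 mm over their backs; the gripper's body (75 mm by 190 mm) begins 51 mm behind the grasp point.
Start: joints at [1.271, 0.332, -0.065, 1.46, 0.022, 1.35, -0.088], TCP at [0.171, -0.601, 0.231] pointing down, gripper open.
Joint ranges: [-2.6, 2.6], [-0.5, 2.12], [-1.47, 1.34], [0.16, 2.42], [-1.27, 4.41], [0.06, 2.06], [-2.6, 2.6]. Speed limits (rad/s): [2.22, 2.22, 2.79, 2.79, 3.14, 3.14, 3.14].

## Interface

Orientations are given as a unit quaternion [x, y, z, w].
In Python, from bench import r, viewer gives the robot as it stands.
- The arm moves only by the tool apply_moves, never from a script. Its argument "increments" is a list of rows, each an object with "grip": the closure in counts, from 0 (fully open) to 255 (shut); "xyz": the shift along the tool's x, y, z in mm, a list of three; "rotation": the turn, a rotation vector about the tool's x, y, z in degrees, a list of three. A call has 1 to 5 rows; each row is the pose to reach, as a shift and turn from the pose measured when the call began, along the tool's axes at that moment; what a row does not reach only later rows make up. A row lasts 1/8 s, in which the tool goes at most 62.5 mm and 10.7 degrees, less where a joint would pass 70% of its speed; a pose out of reach is approached as far as the arm can. A call with a gripper value outside its range is refused whole. The fingers move at their own pace and stop on an object; "squeeze" is the grip in N (left out, the last holds). Time passes only in rows, so rows that repeat a pose let the fingers close. It gives the time, the measured TCP pose, the force and the opening at its end, in the units of the state.
- r.read_state(): the state, without advancing time (a new reading comes with each control period).
- viewer.camera(name): name is "side" or "top"; returns a dict with "img" (400x640x3 uint8, blue, green, red), "range_z" (400x640 float32, m along the optical axis (not along the pixel's ray), 0 where there is no reading), "vertical_fov" (degrees; the focal length in pixels is half the picture's height over the tangent of half this angle, whatever the lens; pixels are square), "cx", "cy" (the principal point, pixels), "rvec" (rotation vector, rad) and "tvec" (3), from world to camera coordinates, as OpenCV has them. Camera axes: x right, y down, z forward; pixel columns grow to the right and rows downward; lengths in m; the calibration is good to about 2 mm. A picture is of the moment at which its call begins.
- r.close_job(): hands the job in, once; it reports no verdict.
The state is a dict: "time": time; "joint_positions": joint angles; "joint_vel": joint speeds; "joint_torque": joint torques, N m; "ee_pos": TCP position; "eef_rot": TCP orientation; "ft_force": force on the tool from outside, world axes, zero at the start; "torque": the same for the moment, N m; "width": finger opening in m.
Only numpy, scipy, OpenCV 4.12 (cv2) and the standard library are available. Lean on these libraries where they do the work, as an engineer would, in place of code of your own. Each camera call takes 0.05 s, during which the arm holds its last target.

## Working session

There is one attempt and no reset: what is moved stays moved. The work goes in short steps, Python scripts to look and compute and a tool call to move; the robot and the scene stay as the last step left them, time stands still between calls to the robot, and variables do not carry over. Pictures are saved under pics/ and viewed, and the job is handed in when it is done.

Besides the shell and the picture viewer there is one more tool, called after ">>>" as a command line: name --argument value ..., lists and objects as JSON in quotes. apply_moves: Moves the arm, as the interface text tells. Its arguments: {"type":"object","properties":{"increments":{"type":"array","items":{"type":"object","properties":{"grip":{"type":"number"},"xyz":{"type":"array","items":{"type":"number"}},"rotation":{"type":"array","items":{"type":"number"}}}}},"squeeze":{"type":"number"}},"required":["increments"]}

```bash
ls; mkdir -p pics; cat > h.py <<'E'
import numpy as np, cv2
from scipy.spatial.transform import Rotation as R
from bench import r, viewer
def cam(n,save=None):
    c=viewer.camera(n)
    if save: cv2.imwrite(save,c['img'])
    np.savez('%s.npz'%n,**c)
    return c
def K(c):
    f=200/np.tan(np.radians(float(c['vertical_fov']))/2); return f,float(c['cx']),float(c['cy'])
def world(c):
    f,cx,cy=K(c); z=c['range_z']; v,u=np.mgrid[:400,:640]
    p=np.stack([(u-cx)/f*z,(v-cy)/f*z,z],-1)
    Rm=cv2.Rodrigues(np.array(c['rvec'],float))[0]
    w=(p-np.array(c['tvec']).reshape(3))@Rm
    w[z==0]=np.nan
    return w
def proj(c,P):
    f,cx,cy=K(c);Rm=cv2.Rodrigues(np.array(c['rvec'],float))[0]
    q=np.atleast_2d(P)@Rm.T+np.array(c['tvec']).reshape(3)
    return q[:,:2]/q[:,2:]*f+[cx,cy]
def load(n): return dict(np.load('%s.npz'%n))
E
python3 - <<'E'
from h import *
for n in('side','top'):
    c=cam(n,'pics/%s0.png'%n); print(n,K(c),c['rvec'],c['tvec'])
print(r.read_state())
E
```

```text
pics
side (np.float64(377.7439123606704), 313.90772191186954, 201.8746102425918) [ 0.41658595 -2.69440795  1.25737995] [0.59157527 0.17219793 0.91476124]
top (np.float64(399.4743737309147), 321.5795082531633, 198.75209208719647) [ 2.14360924 -2.17966221  0.18205939] [0.00506948 0.5915313  0.94415466]
{'time': 0.1, 'joint_positions': array([ 1.27143682,  0.33282137, -0.06471753,  1.46083829,  0.02160917,
        1.34990946, -0.08854593]), 'joint_vel': array([-0.00124531, -0.00062537,  0.000906  , -0.00317709, -0.00111935,
        0.00069849, -0.00098123]), 'joint_torque': array([ 1.93116954e-03, -6.24546504e+01,  2.54278653e-02, -3.90717137e+01,
       -6.12039724e-02,  3.66781501e-02,  1.37712814e-04]), 'ee_pos': array([ 0.17068842, -0.60089513,  0.22983471]), 'eef_rot': array([ 7.97881941e-01, -6.02813402e-01, -5.28556035e-04, -3.61354867e-04]), 'ft_force': array([-0.15791697,  0.50136265,  0.83977164]), 'torque': array([-0.03229471,  0.00509785, -0.04461565]), 'width': 0.08729812439038587}
```

View pics/side0.png

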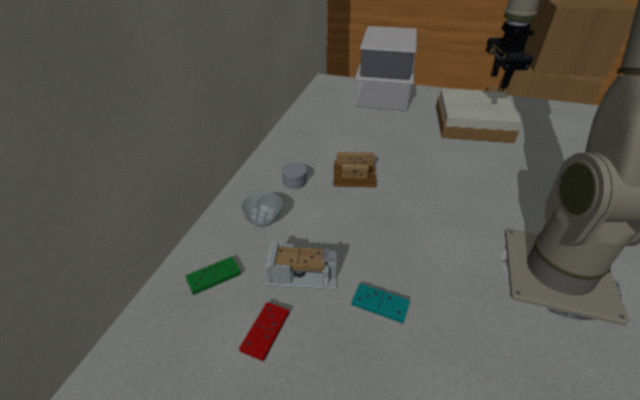

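View pics/top0.png

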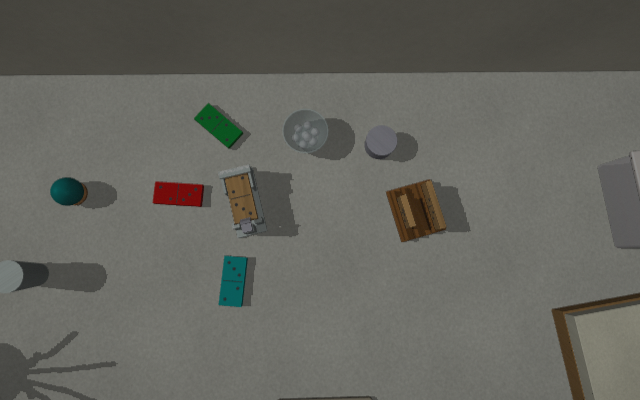

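The top view shows the rack at (416,210) with two dominoes: one at (408,211) and a longer one at (433,204). The dispenser is at (242,200), the tin at (381,142) and the bowl at (306,132). The green, red and turquoise dominoes at (219,125), (178,194) and (233,281) are decoys. I'll enlarge both areas.

```bash
python3 - <<'E'
from h import *
c=load('top'); w=world(c); im=c['img']
a=cv2.resize(im[170:250,380:460],None,fx=5,fy=5,interpolation=cv2.INTER_CUBIC)
b=cv2.resize(im[160:240,205:285],None,fx=5,fy=5,interpolation=cv2.INTER_CUBIC)
cv2.imwrite('pics/top_crop.png',np.hstack([a,b]))
s=load('side');i2=s['img']
a=cv2.resize(i2[140:200,320:390],None,fx=5.5,fy=5.5,interpolation=cv2.INTER_CUBIC)
b=cv2.resize(i2[235:295,255:345],None,fx=4.4,fy=5.5,interpolation=cv2.INTER_CUBIC)
cv2.imwrite('pics/side_crop.png',np.hstack([a,b]))
for u,v in [(432,204),(408,211),(416,212),(242,200),(219,125),(320,240)]: print(u,v,w[v,u].round(4))
# long domino top: z 0.055-0.075 in rack region
def blob(reg,lo,hi):
    x0,x1,y0,y1=reg; m=np.zeros((400,640),bool); m[y0:y1,x0:x1]=1
    m&=(w[...,2]>lo)&(w[...,2]<hi)
    n,l,st,ce=cv2.connectedComponentsWithStats(m.astype(np.uint8))
    for k in range(1,n):
        if st[k,4]<15: continue
        p=w[l==k]; rc=cv2.minAreaRect((p[:,:2]*1000).astype(np.float32)); print(st[k],p.mean(0).round(4),rc)
print('rack');blob((380,460,170,250),.056,.075)
print('rack rails');blob((380,460,170,250),.015,.034)
print('feeder');blob((205,285,160,240),.055,.1)
E
```

```text
432 204 [ 0.5716 -0.2718  0.0634]
408 211 [nan nan nan]
416 212 [ 0.5584 -0.2463  0.009 ]
242 200 [0.5881 0.1866 0.0644]
219 125 [0.7919 0.2561 0.0141]
320 240 [ 0.4918 -0.      0.0005]
rack
[424 180  23  49 371] [ 0.5701 -0.2788  0.0647] ((571.7203369140625, -279.13818359375), (119.72496032714844, 17.432003021240234), 14.596869468688965)
[400 194  16  33 241] [ 0.5569 -0.2103  0.0647] ((557.7761840820312, -210.97579956054688), (79.5578384399414, 16.977035522460938), 14.43266773223877)
rack rails
[415 182  22  51 317] [ 0.5693 -0.2667  0.0259] ((570.3211059570312, -266.9623107910156), (129.92767333984375, 12.623903274536133), 15.297480583190918)
[400 187   6   8  33] [ 0.6119 -0.2099  0.0257] ((612.0642700195312, -210.480224609375), (18.214406967163086, 8.888384819030762), 13.189781188964844)
[390 190  19  50 269] [ 0.5524 -0.1983  0.0258] ((551.945556640625, -199.21954345703125), (128.9049072265625, 12.198219299316406), 14.535390853881836)
[412 226   7  11  49] [ 0.5095 -0.2372  0.0257] ((509.490234375, -238.12294006347656), (26.40787124633789, 8.548834800720215), 15.711342811584473)
feeder
[ 218  164   44   69 1687] [0.597  0.1902 0.0688] ((589.1973266601562, 188.5705108642578), (157.30455017089844, 76.42233276367188), 13.484297752380371)
```

View pics/top_crop.png

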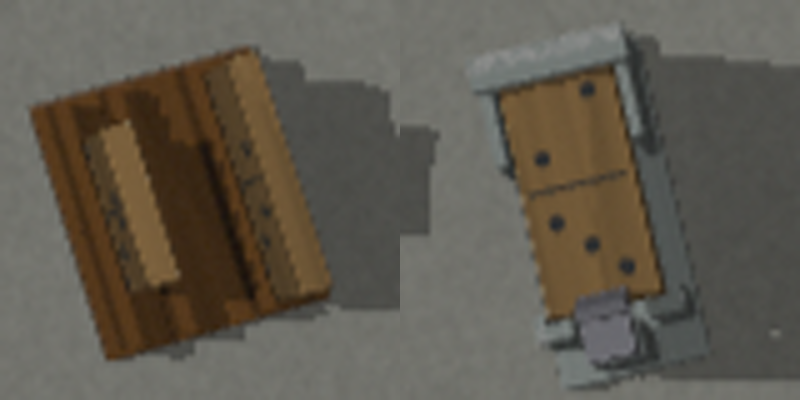

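View pics/side_crop.png

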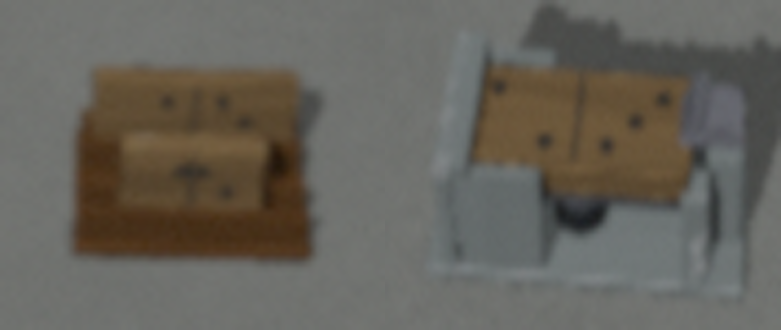

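Candidates for the long domino: rack slot object at top px (433,204), 120 mm long on the fit; rack object at (408,211), 80 mm, which is the short one; stacked domino at (242,200); green, red and turquoise decoys. The crop and the 120 x 17 mm fit confirm the one at (433,204). Next, the dispenser pose.

```bash
cat > fit.py <<'E'
from h import *
from scipy.optimize import least_squares
def feeder_fit():
    c=load('top'); w=world(c)
    def rect(lo,hi,reg=(205,285,160,240)):
        x0,x1,y0,y1=reg; m=np.zeros((400,640),bool); m[y0:y1,x0:x1]=1
        m&=(w[...,2]>lo)&(w[...,2]<hi)
        n,l,st,ce=cv2.connectedComponentsWithStats(m.astype(np.uint8))
        for k in range(1,n):
            if st[k,4]>20:
                p=w[l==k]; print(st[k],p.mean(0).round(4),cv2.minAreaRect((p[:,:2]*1000).astype(np.float32)))
    for a in [(.0715,.080),(.062,.0685),(.080,.095),(.004,.012)]: print(a);rect(*a)
if __name__=='__main__': feeder_fit()
E
python3 fit.py; python3 - <<'E'
from h import *
s=load('side'); w=world(s)
m=np.zeros((400,640),bool); m[230:300,250:350]=1
for lo,hi in [(.0715,.08),(.062,.0685),(.08,.095),(.003,.013)]:
    p=w[m&(w[...,2]>lo)&(w[...,2]<hi)]
    print(lo,len(p),cv2.minAreaRect((p[:,:2]*1000).astype(np.float32)))
m=np.zeros((400,640),bool); m[145:190,325:385]=1
p=w[m&(w[...,2]>.06)&(w[...,2]<.07)]
import collections
q=p[p[:,1]<-.25];print('long side',cv2.minAreaRect((q[:,:2]*1000).astype(np.float32)),len(q))
st=r.read_state();print(R.from_quat(st['eef_rot']).as_matrix().round(4))
E
```

```text
(0.0715, 0.08)
[218 164  33  15 238] [0.6567 0.2047 0.0747] ((657.05712890625, 204.99322509765625), (18.06667137145996, 76.1591796875), 13.053686141967773)
(0.062, 0.0685)
[222 172  36  52 952] [0.5973 0.1904 0.0663] ((594.0632934570312, 190.15408325195312), (114.54918670654297, 72.34869384765625), 13.275935173034668)
(0.08, 0.095)
[240 219  13  13  93] [0.5273 0.1743 0.083 ] ((526.9237060546875, 174.14892578125), (29.14092254638672, 23.590953826904297), 12.070764541625977)
(0.004, 0.012)
[251 179  17  55 280] [0.5662 0.1546 0.0085] ((580.8236083984375, 162.29429626464844), (136.0576171875, 37.840614318847656), 11.174541473388672)
[236 229  16   9  66] [0.5117 0.1971 0.0084] ((515.0747680664062, 191.9274139404297), (19.7684383392334, 36.34858703613281), 12.56682300567627)
0.0715 270 ((589.48291015625, 191.9611053466797), (155.80801391601562, 77.51326751708984), 13.180459976196289)
0.062 542 ((588.6260375976562, 192.7489013671875), (154.61483764648438, 72.184814453125), 14.01853084564209)
0.08 107 ((527.24365234375, 177.88131713867188), (28.736867904663086, 26.876176834106445), 11.37639331817627)
0.003 2149 ((613.8114013671875, 157.04896545410156), (270.2248229980469, 226.82147216796875), 17.310888290405273)
long side ((571.1898803710938, -276.8247375488281), (115.68965911865234, 21.353008270263672), 14.086596488952637) 157
[[ 2.732e-01 -9.619e-01 -4.000e-04]
 [-9.619e-01 -2.732e-01  1.200e-03]
 [-1.300e-03  1.000e-04 -1.000e+00]]
```

```bash
cat > ov.py <<'E'
from h import *
def boxes():
    def rect(x0,x1,y0,y1,z): return [(x0,y0,z),(x1,y0,z),(x1,y1,z),(x0,y1,z),(x0,y0,z)]
    L=[rect(53,70,-38,38,74),rect(-85,85,-38,38,8),[(16,30,68),(53,30,68)],[(16,-30,68),(53,-30,68)],[(16,30,68),(16,38,68)],[(16,-38,68),(16,-30,68)],
     [(-54,-12,68),(-54,12,68)],[(-62,-12,85),(-62,12,85),(-87,12,85),(-87,-12,85)],rect(-60,60,-28,28,66)]
    return L
def overlay(n,pose,fn,reg,k,lines=None):
    c=load(n);x0,x1,y0,y1=reg
    im=cv2.resize(c['img'][y0:y1,x0:x1],None,fx=k,fy=k,interpolation=cv2.INTER_CUBIC)
    ox,oy,a=pose;a=np.radians(a)
    for l in (lines or boxes()):
        P=np.array(l,float)/1000
        W=np.c_[ox/1000+P[:,0]*np.cos(a)-P[:,1]*np.sin(a),oy/1000+P[:,0]*np.sin(a)+P[:,1]*np.cos(a),P[:,2]]
        q=(proj(c,W)-[x0,y0]+.5)*k
        cv2.polylines(im,[np.round(q*16).astype(np.int32)],False,(255,255,0),1,cv2.LINE_AA,4)
    cv2.imwrite(fn,im)
E
python3 - <<'E'
from ov import *
p=(597,191,13.3)
overlay('top',p,'pics/ovt.png',(208,276,158,246),6.5)
overlay('side',p,'pics/ovs.png',(260,345,235,295),9)
E
```

```text
(no output)
```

View pics/ovt.png

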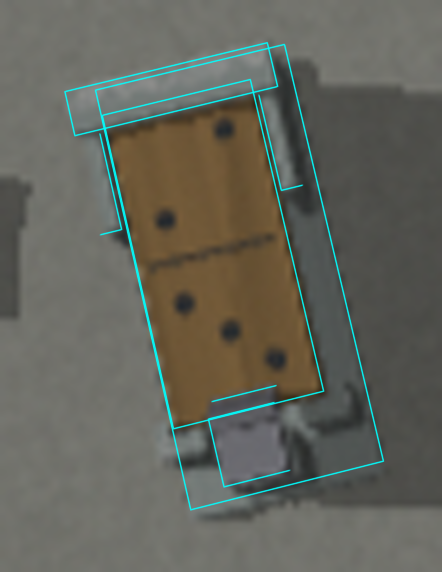

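View pics/ovs.png

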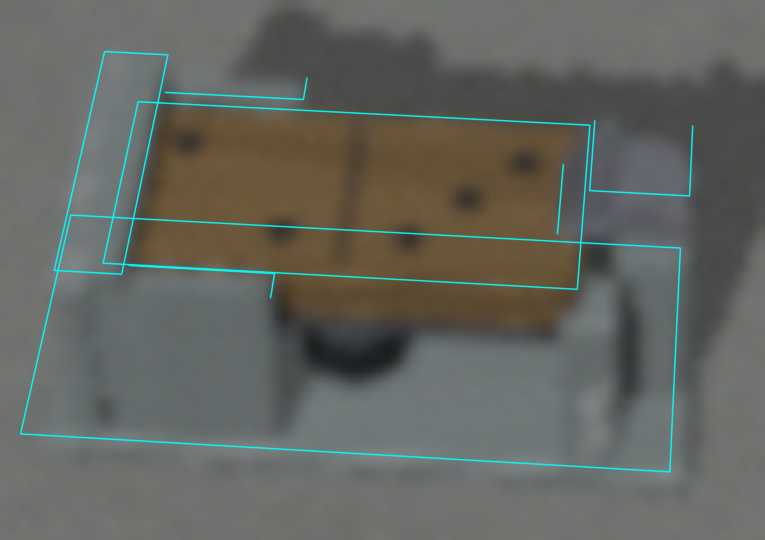

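```bash
cat >> h.py <<'E'
def delta(pos_mm,yaw,tilt=0):
    """jaw axis tool-x at world angle yaw (deg); tilt deg about tool x (neg/pos); returns tool-frame xyz mm, rotvec deg"""
    st=r.read_state(); R0=R.from_quat(st['eef_rot'])
    a=np.radians(yaw); x=np.array([np.cos(a),np.sin(a),0]); z=np.array([0,0,-1.]); y=np.cross(z,x)
    T=R.from_matrix(np.c_[x,y,z])*R.from_rotvec([np.radians(tilt),0,0])
    d=R0.inv().apply(np.array(pos_mm)/1000-st['ee_pos'])*1000
    print('t',round(st['time'],2),'tcp',(st['ee_pos']*1000).round(1),'xyz',d.round(1),'rot',np.degrees((R0.inv()*T).as_rotvec()).round(2),'w',round(st['width']*1000,1),'F',st['ft_force'].round(1))
E
python3 - <<'E'
from h import *
delta((571.5,-278.5,180),-75.5)
c=load('top');w=world(c)
for p in [(560,330),(600,350),(556,312)]: print(w[p[1],p[0]])
E
```

```text
t 0.1 tcp [ 170.7 -600.9  229.8] xyz [-200.5 -473.7   50.1] rot [0.   0.07 1.36] w 87.3 F [-0.2  0.5  0.8]
[ 0.26165766 -0.58277712  0.0206253 ]
[ 0.22983666 -0.6264275   0.09238102]
[ 0.3053516  -0.57397489  0.02596361]
```

>>> apply_moves --increments '[{"grip":138,"xyz":[-22,-52,0],"rotation":[0,0,0.5]},{"grip":138,"xyz":[-44,-105,0],"rotation":[0,0,1]},{"grip":138,"xyz":[-67,-158,0],"rotation":[0,0,1.4]},{"grip":138,"xyz":[-89,-211,5],"rotation":[0,0,1.4]},{"grip":138,"xyz":[-111,-263,10],"rotation":[0,0,1.4]}]' --squeeze 40

```text
time: 0.72
ee_pos: [0.3945, -0.4208, 0.2197]
eef_rot: [0.79, -0.612, -0.001, -0.0]
ft_force: [0.8, -0.0, 0.6]
width: 0.0456
```

```bash
python3 -c "
from h import *
delta((571.5,-278.5,150),-75.5)"
```

```text
t 0.72 tcp [ 394.5 -420.8  219.7] xyz [ -93.5 -206.9   69.7] rot [ 0.02  0.08 -0.04] w 45.6 F [ 0.8 -0.   0.6]
```

>>> apply_moves --increments '[{"grip":138,"xyz":[-24,-52,10],"rotation":[0,0,0]},{"grip":138,"xyz":[-48,-104,25],"rotation":[0,0,0]},{"grip":138,"xyz":[-72,-156,45],"rotation":[0,0,0]},{"grip":138,"xyz":[-93,-207,65],"rotation":[0,0,0]},{"grip":138,"xyz":[-93.5,-207,70],"rotation":[0,0,0]}]'

```text
time: 1.35
ee_pos: [0.574, -0.2728, 0.1474]
eef_rot: [0.793, -0.61, -0.002, -0.001]
ft_force: [-0.7, -0.5, 1.3]
width: 0.04
```

```bash
python3 -c "
from h import *
delta((571.5,-278.5,44),-75.5)
a=cam('side');b=cam('top')
A=cv2.resize(a['img'][90:200,300:400],None,fx=4,fy=4);B=cv2.resize(b['img'][140:250,370:470],None,fx=4,fy=4)
cv2.imwrite('pics/g1.png',np.hstack([A,B]))"
```

```text
t 1.35 tcp [ 574.  -272.8  147.4] xyz [  5.4   3.8 103.4] rot [0.03 0.32 0.39] w 40.0 F [-0.7 -0.5  1.3]
```

View pics/g1.png

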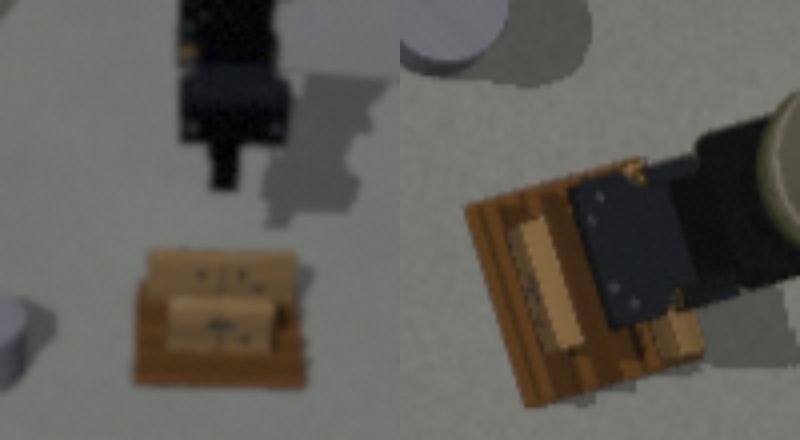

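The gripper is above the long domino (side crop (225,250)) and clear of the short one. I'll descend.

>>> apply_moves --increments '[{"grip":138,"xyz":[5.4,3.8,10],"rotation":[0,0.3,0.4]},{"grip":138,"xyz":[5.4,3.8,25],"rotation":[0,0.3,0.4]},{"grip":138,"xyz":[5.4,3.8,50],"rotation":[0,0.3,0.4]},{"grip":138,"xyz":[5.4,3.8,60],"rotation":[0,0.3,0.4]},{"grip":138,"xyz":[5.4,3.8,60],"rotation":[0,0.3,0.4]}]'

```text
time: 2.08
ee_pos: [0.5679, -0.2842, 0.0876]
eef_rot: [0.788, -0.615, -0.0, 0.002]
ft_force: [-0.8, -0.1, -0.5]
width: 0.04
```

```bash
python3 -c "
from h import *
delta((571.5,-278.5,44),-75.5)
a=cam('side')
A=cv2.resize(a['img'][110:200,310:400],None,fx=6,fy=6)
cv2.imwrite('pics/g2.png',A)"
```

```text
t 2.08 tcp [ 567.9 -284.2   87.6] xyz [-4.7 -5.  43.6] rot [ 0.19 -0.09 -0.41] w 40.0 F [-0.8 -0.1 -0.5]
```

View pics/g2.png

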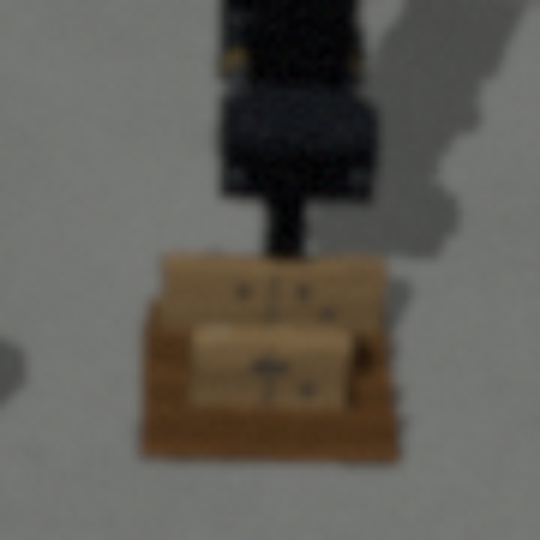

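```bash
python3 -c "
from h import *
delta((571.5,-278.5,44),-75.5)"
```

```text
t 2.12 tcp [ 568.6 -284.3   88.6] xyz [-5.  -4.4 44.6] rot [ 0.12 -0.14 -0.4 ] w 40.0 F [-0.1  0.2  0.4]
```

>>> apply_moves --increments '[{"grip":138,"xyz":[-5,-4.4,0],"rotation":[0.1,-0.1,-0.4]},{"grip":138,"xyz":[-5,-4.4,10],"rotation":[0.1,-0.1,-0.4]},{"grip":138,"xyz":[-5,-4.4,30],"rotation":[0.1,-0.1,-0.4]},{"grip":138,"xyz":[-5,-4.4,44],"rotation":[0.1,-0.1,-0.4]},{"grip":138,"xyz":[-5,-4.4,44],"rotation":[0.1,-0.1,-0.4]}]'

```text
time: 2.75
ee_pos: [0.5703, -0.2781, 0.0425]
eef_rot: [0.791, -0.612, -0.001, 0.001]
ft_force: [-0.4, 0.5, 0.0]
width: 0.0396
```

```bash
python3 -c "
from h import *
a=cam('side')
A=cv2.resize(a['img'][110:200,310:400],None,fx=6,fy=6)
cv2.imwrite('pics/g3.png',A)
delta((571.5,-278.5,44),-75.5)"
```

```text
t 2.8 tcp [ 571.  -278.3   43.6] xyz [ 0.3 -0.4 -0.4] rot [ 0.09  0.02 -0.  ] w 40.3 F [0.1 0.8 0.9]
```

View pics/g3.png

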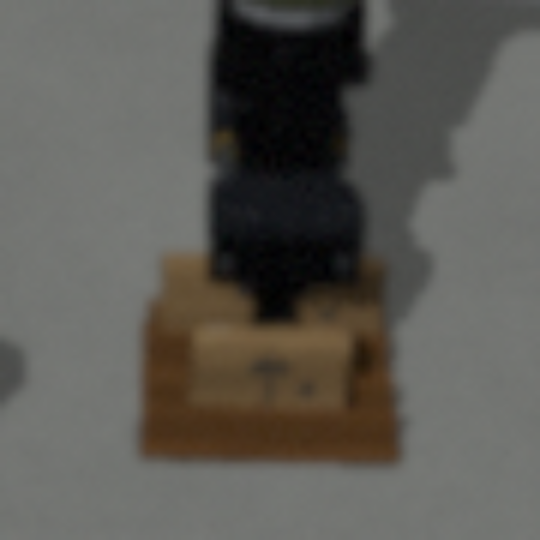

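The fingers straddle the long domino, with the near finger in front of it at crop (275,300). I'll close.

>>> apply_moves --increments '[{"grip":255,"xyz":[0,0,0],"rotation":[0,0,0]},{"grip":255,"xyz":[0,0,0],"rotation":[0,0,0]},{"grip":255,"xyz":[0,0,0],"rotation":[0,0,0]},{"grip":255,"xyz":[0,0,0],"rotation":[0,0,0]}]' --squeeze 20

```text
time: 3.3
ee_pos: [0.5712, -0.2784, 0.0439]
eef_rot: [0.791, -0.612, -0.0, 0.0]
ft_force: [0.1, 1.0, 1.6]
width: 0.0159
```

>>> apply_moves --increments '[{"grip":255,"xyz":[0,0,-10],"rotation":[0,0,0]},{"grip":255,"xyz":[0,0,-30],"rotation":[0,0,0]},{"grip":255,"xyz":[0,0,-60],"rotation":[0,0,0]},{"grip":255,"xyz":[0,0,-80],"rotation":[0,0,0]},{"grip":255,"xyz":[0,0,-80],"rotation":[0,0,0]}]'

```text
time: 3.92
ee_pos: [0.5724, -0.2788, 0.1263]
eef_rot: [0.791, -0.612, 0.001, 0.0]
ft_force: [0.5, -0.4, -1.0]
width: 0.0161
```

```bash
python3 -c "
from h import *
a=cam('side')
A=cv2.resize(a['img'][90:200,300:400],None,fx=5,fy=5)
cv2.imwrite('pics/g4.png',A)
delta((540,-50,130),-75.5)"
```

```text
t 3.98 tcp [ 571.6 -278.5  124.6] xyz [-229.2  -26.6   -5.6] rot [ 0.02 -0.06 -0.01] w 15.6 F [-0.3 -0.7 -0.4]
```

View pics/g4.png

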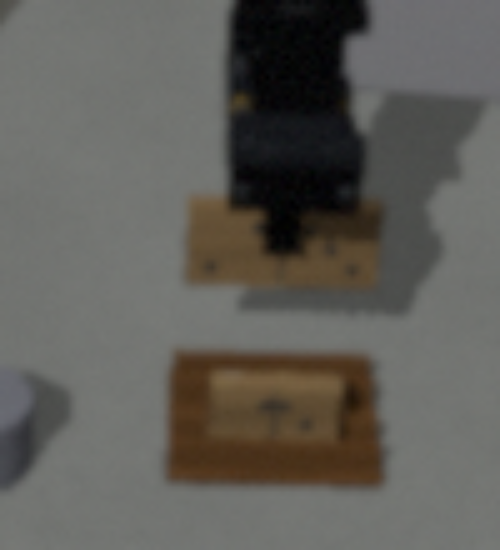

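The domino is lifted clear and the short one still stands. Now over to the free shelf area.

>>> apply_moves --increments '[{"grip":255,"xyz":[-40,-5,-10],"rotation":[0,0,0]},{"grip":255,"xyz":[-95,-11,-10],"rotation":[0,0,0]},{"grip":255,"xyz":[-150,-18,-10],"rotation":[0,0,0]},{"grip":255,"xyz":[-200,-24,0],"rotation":[0,0,0]},{"grip":255,"xyz":[-229,-27,20],"rotation":[0,0,0]}]'

```text
time: 4.6
ee_pos: [0.5398, -0.0471, 0.1036]
eef_rot: [0.792, -0.611, 0.0, 0.0]
ft_force: [1.3, -1.3, -0.7]
width: 0.0165
```

>>> apply_moves --increments '[{"grip":255,"xyz":[0,0,0],"rotation":[0,0,0]},{"grip":255,"xyz":[0,0,0],"rotation":[0,0,0]}]'

```text
time: 4.85
ee_pos: [0.5395, -0.0478, 0.1032]
eef_rot: [0.791, -0.611, -0.0, 0.001]
ft_force: [-0.1, -0.4, -0.3]
width: 0.0157
```

```bash
python3 -c "
from h import *
delta((540,-50,37),-75.5)"
```

```text
t 4.85 tcp [539.5 -47.8 103.2] xyz [ 2.3  0.  66.2] rot [ 0.07 -0.02  0.14] w 15.7 F [-0.1 -0.4 -0.3]
```

>>> apply_moves --increments '[{"grip":255,"xyz":[0,0,20],"rotation":[0,0,0]},{"grip":255,"xyz":[0,0,45],"rotation":[0,0,0]},{"grip":255,"xyz":[0,0,60],"rotation":[0,0,0]},{"grip":255,"xyz":[0,0,66.5],"rotation":[0,0,0]},{"grip":255,"xyz":[0,0,66.5],"rotation":[0,0,0]}]'

```text
time: 5.48
ee_pos: [0.5398, -0.0481, 0.0369]
eef_rot: [0.791, -0.611, -0.0, 0.0]
ft_force: [-0.3, 0.2, -0.3]
width: 0.0157
```

>>> apply_moves --increments '[{"grip":255,"xyz":[0,0,0],"rotation":[0,0,0]},{"grip":220,"xyz":[0,0,0],"rotation":[0,0,0]},{"grip":100,"xyz":[0,0,0],"rotation":[0,0,0]},{"grip":10,"xyz":[0,0,0],"rotation":[0,0,0]},{"grip":10,"xyz":[0,0,0],"rotation":[0,0,0]}]'

```text
time: 6.1
ee_pos: [0.5398, -0.0481, 0.037]
eef_rot: [0.791, -0.611, -0.0, 0.0]
ft_force: [-0.4, -0.2, 0.8]
width: 0.0378
```

```bash
python3 -c "
from h import *
a=cam('side')
A=cv2.resize(a['img'][150:300,230:380],None,fx=4,fy=4)
b=cam('top');B=cv2.resize(b['img'][150:300,260:410],None,fx=4,fy=4)
cv2.imwrite('pics/g5.png',np.hstack([A,B])[:,:])
delta((540,-50,37),-75.5)"
```

```text
t 6.2 tcp [539.8 -48.1  36.9] xyz [ 1.9  0.3 -0.1] rot [ 0.06 -0.02  0.11] w 45.9 F [0.9 0.7 0.2]
```

View pics/g5.png

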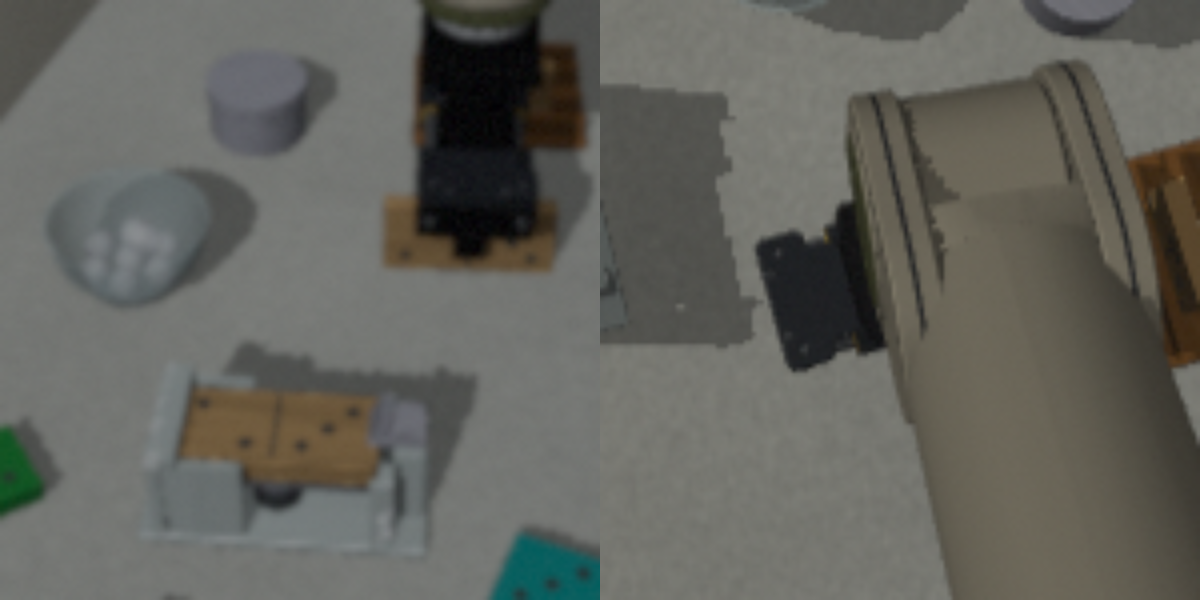

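The domino stands free on the shelf (side crop (470,235)). I'll raise the tool so only the tips overlap its top, then push it over toward +y.

>>> apply_moves --increments '[{"grip":0,"xyz":[0,0,-8],"rotation":[0,0,0]},{"grip":0,"xyz":[0,0,-18],"rotation":[0,0,0]},{"grip":0,"xyz":[0,0,-19],"rotation":[0,0,0]},{"grip":0,"xyz":[0,0,-19],"rotation":[0,0,0]},{"grip":0,"xyz":[-15,0,-19],"rotation":[0,0,0]}]'

```text
time: 6.82
ee_pos: [0.5358, -0.0341, 0.0557]
eef_rot: [0.791, -0.612, -0.0, 0.001]
ft_force: [0.3, 1.2, 0.2]
width: 0.0861
```

>>> apply_moves --increments '[{"grip":0,"xyz":[-10,0,0],"rotation":[0,0,0]},{"grip":0,"xyz":[-17,0,0],"rotation":[0,0,0]},{"grip":0,"xyz":[-24,0,0],"rotation":[0,0,0]},{"grip":0,"xyz":[-31,0,0],"rotation":[0,0,0]},{"grip":0,"xyz":[-38,0,0],"rotation":[0,0,0]}]'

```text
time: 7.45
ee_pos: [0.5262, 0.003, 0.0556]
eef_rot: [0.791, -0.612, -0.0, 0.001]
ft_force: [1.3, -0.3, 0.8]
width: 0.0873
```

```bash
python3 -c "
from h import *
a=cam('side')
A=cv2.resize(a['img'][150:280,260:390],None,fx=4,fy=4)
cv2.imwrite('pics/g6.png',A)
delta((540,-50,37),-75.5)"
```

```text
t 7.5 tcp [526.    4.2  55.6] xyz [56.   0.  18.6] rot [ 0.08 -0.01  0.05] w 87.3 F [-0.1  0.5 -0.3]
```

View pics/g6.png

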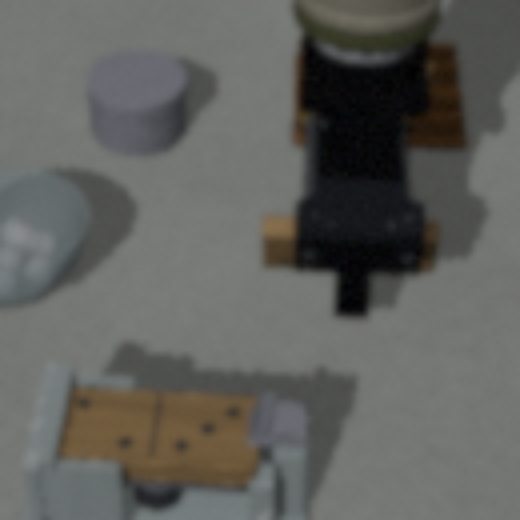

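It is only starting to tip; a little further.

>>> apply_moves --increments '[{"grip":0,"xyz":[-7,0,0],"rotation":[0,0,0]},{"grip":0,"xyz":[-14,0,0],"rotation":[0,0,0]},{"grip":0,"xyz":[-18,0,0],"rotation":[0,0,0]},{"grip":0,"xyz":[-18,0,0],"rotation":[0,0,0]},{"grip":0,"xyz":[-18,0,0],"rotation":[0,0,0]}]'

```text
time: 8.12
ee_pos: [0.5215, 0.0213, 0.0556]
eef_rot: [0.791, -0.612, -0.0, 0.001]
ft_force: [-0.1, -1.3, -0.2]
width: 0.0872
```

```bash
python3 -c "
from h import *
a=cam('side')
A=cv2.resize(a['img'][150:280,260:390],None,fx=4,fy=4)
cv2.imwrite('pics/g7.png',A)
delta((540,-50,37),-75.5)"
```

```text
t 8.18 tcp [521.5  21.2  55.6] xyz [73.6 -0.1 18.7] rot [ 0.08 -0.01  0.02] w 87.2 F [-0.4 -0.3 -0.6]
```

View pics/g7.png

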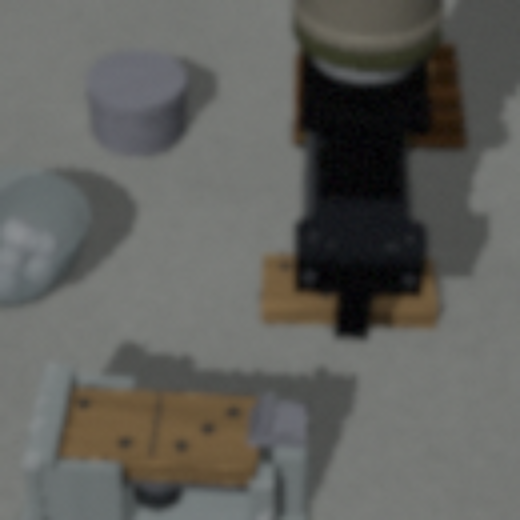

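The domino lies flat (side crop (350,290)). I'll move the arm aside for a clear look from both cameras.

>>> apply_moves --increments '[{"grip":0,"xyz":[0,0,-40],"rotation":[0,0,0]},{"grip":0,"xyz":[40,0,-70],"rotation":[0,0,0]},{"grip":0,"xyz":[95,0,-80],"rotation":[0,0,0]},{"grip":0,"xyz":[150,0,-80],"rotation":[0,0,0]},{"grip":0,"xyz":[170,0,-80],"rotation":[0,0,0]}]'

```text
time: 8.8
ee_pos: [0.5642, -0.1477, 0.1355]
eef_rot: [0.789, -0.614, 0.0, 0.001]
ft_force: [-1.0, 0.8, -0.2]
width: 0.087
```

```bash
python3 - <<'E'
from h import *
b=cam('top');a=cam('side')
B=cv2.resize(b['img'][150:280,200:400],None,fx=4,fy=4)
cv2.imwrite('pics/g8.png',B)
for n,c in (('top',b),('side',a)):
    w=world(c); im=c['img'].astype(int)
    m=(w[...,2]>.010)&(w[...,2]<.022)&(w[...,0]>.4)&(w[...,0]<.65)&(w[...,1]>-.06)&(w[...,1]<.11)
    nn,l,st,ce=cv2.connectedComponentsWithStats(m.astype(np.uint8))
    for k in range(1,nn):
        if st[k,4]>100: p=w[l==k];print(n,st[k],p.mean(0).round(4),cv2.minAreaRect((p[:,:2]*1000).astype(np.float32)))
delta((540,-50,37),-75.5)
E
```

```text
top [ 309  199   34   51 1060] [ 0.5311 -0.015   0.0171] ((531.6424560546875, -15.139503479003906), (119.881591796875, 56.085777282714844), 14.729125022888184)
side [325 213  44  18 691] [ 0.5305 -0.0082  0.0179] ((531.487060546875, -11.617259979248047), (119.27037811279297, 59.64533233642578), 14.002121925354004)
t 8.9 tcp [ 564.1 -145.7  135.2] xyz [-98.8  -0.5  98.2] rot [ 0.11 -0.02 -0.19] w 87.1 F [-1.1  0.4 -0.1]
```

View pics/g8.png

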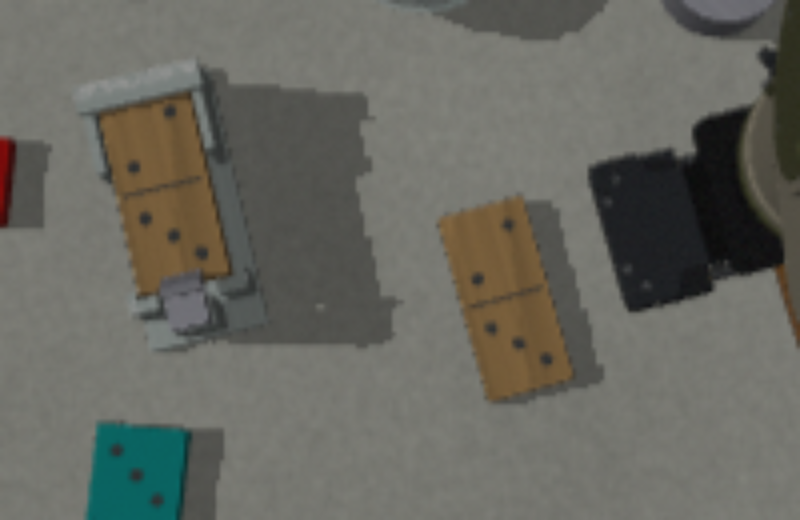

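```bash
python3 - <<'E'
from h import *
delta((512.2,-19.3,60),-75.4)
E
```

```text
t 8.9 tcp [ 564.1 -145.7  135.2] xyz [-135.4   18.9   75.2] rot [ 0.11 -0.02 -0.29] w 87.1 F [-1.1  0.4 -0.1]
```

>>> apply_moves --increments '[{"grip":0,"xyz":[-50,7,10],"rotation":[0.1,0,-0.3]},{"grip":0,"xyz":[-100,14,30],"rotation":[0.1,0,-0.3]},{"grip":0,"xyz":[-135,19,60],"rotation":[0.1,0,-0.3]},{"grip":0,"xyz":[-135.4,19,75],"rotation":[0.1,0,-0.3]},{"grip":0,"xyz":[-135.4,19,75],"rotation":[0.1,0,-0.3]}]'

```text
time: 9.52
ee_pos: [0.5113, -0.0186, 0.0595]
eef_rot: [0.792, -0.611, -0.001, 0.001]
ft_force: [-0.1, 0.1, -0.5]
width: 0.0868
```

>>> apply_moves --increments '[{"grip":0,"xyz":[0,0,0],"rotation":[0,0,0]}]'

```text
time: 9.65
ee_pos: [0.512, -0.0191, 0.0603]
eef_rot: [0.791, -0.611, -0.0, 0.0]
ft_force: [-0.4, -0.4, 0.0]
width: 0.0873
```

```bash
python3 - <<'E'
from h import *
delta((512.2,-19.3,11),-75.4)
E
```

```text
t 9.65 tcp [512.  -19.1  60.3] xyz [ 0.3 -0.2 49.2] rot [ 0.05 -0.01  0.04] w 87.3 F [-0.4 -0.4  0. ]
```

>>> apply_moves --increments '[{"grip":0,"xyz":[0.3,0,20],"rotation":[0,0,0]},{"grip":0,"xyz":[0.3,0,40],"rotation":[0,0,0]},{"grip":0,"xyz":[0.3,0,49],"rotation":[0,0,0]},{"grip":0,"xyz":[0.3,0,49],"rotation":[0,0,0]},{"grip":100,"xyz":[0.3,0,49],"rotation":[0,0,0]}]' --squeeze 45

```text
time: 10.28
ee_pos: [0.5127, -0.0194, 0.0121]
eef_rot: [0.791, -0.611, 0.0, 0.0]
ft_force: [-0.2, 0.9, -0.0]
width: 0.0824
```

>>> apply_moves --increments '[{"grip":255,"xyz":[0,0,0],"rotation":[0,0,0]},{"grip":255,"xyz":[0,0,0],"rotation":[0,0,0]},{"grip":255,"xyz":[0,0,0],"rotation":[0,0,0]},{"grip":255,"xyz":[0,0,0],"rotation":[0,0,0]}]'

```text
time: 10.78
ee_pos: [0.5129, -0.0194, 0.0123]
eef_rot: [0.791, -0.611, 0.0, -0.0]
ft_force: [-1.2, -0.1, 3.7]
width: 0.0551
```

```bash
python3 - <<'E'
from h import *
a=cam('side')
A=cv2.resize(a['img'][180:260,290:400],None,fx=6,fy=6)
cv2.imwrite('pics/g9.png',A)
delta((512.2,-19.3,11),-75.4)
E
```

```text
t 10.82 tcp [512.8 -19.4  12.3] xyz [-0.3  0.6  1.3] rot [-0.03 -0.03  0.03] w 55.5 F [-0.1  0.3  3.8]
```

View pics/g9.png

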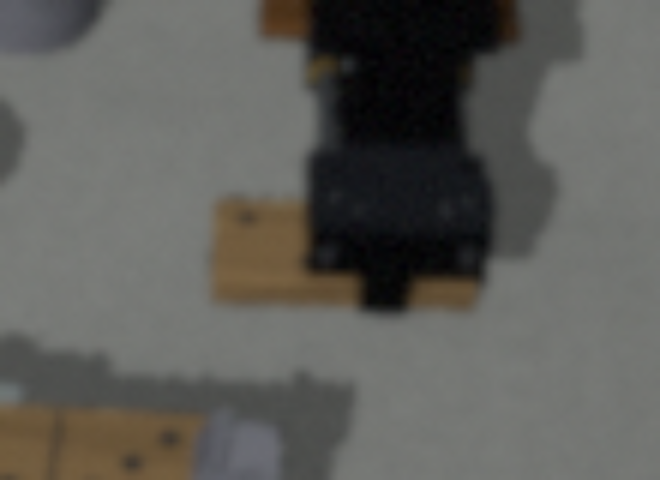

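Gripped at 55.5 mm. Now a helper to turn planned domino poses in the dispenser frame into tool increments.

```bash
cat > plan.py <<'E'
from h import *
FE=(597.2,191.2,13.3); OFF=np.array([0,-19.4,4.3])
def tool(cx,cz,th,cy=0):
    a=np.radians(FE[2]); fx=np.array([np.cos(a),np.sin(a),0]);fy=np.array([-np.sin(a),np.cos(a),0])
    z=np.array([0,0,-1.]);x=-fy;y=np.cross(z,x)
    T=R.from_matrix(np.c_[x,y,z])*R.from_rotvec([-np.radians(th),0,0])
    c=np.array([FE[0],FE[1],0])+fx*cx+fy*cy+np.array([0,0,cz])
    return c-T.apply(OFF),T
def go(*pts):
    st=r.read_state();R0=R.from_quat(st['eef_rot']);p0=st['ee_pos']*1000
    print('t',round(st['time'],2),'tcp',p0.round(1),'w',round(st['width']*1000,1),'F',st['ft_force'].round(1))
    # current domino pose in feeder frame
    a=np.radians(FE[2]);c=p0+R0.apply(OFF)-[FE[0],FE[1],0];zz=R0.apply([0,0,1.])
    fx=np.array([np.cos(a),np.sin(a),0]);fy=np.array([-np.sin(a),np.cos(a),0]);yy=-R0.apply([0,1.,0])
    print('domino cx %.1f cy %.1f cz %.1f th %.1f yaw %.1f'%(c@fx,c@fy,c[2],np.degrees(np.arcsin(-yy[2])),np.degrees(np.arctan2(yy[1],yy[0]))-FE[2]))
    for q in pts:
        p,T=tool(*q); print(q,R0.inv().apply(p-p0).round(1),np.degrees((R0.inv()*T).as_rotvec()).round(1))
E
python3 -c "
from plan import *
go((-14,130,0),(-14,130,20))"
```

```text
t 10.82 tcp [512.8 -19.4  12.3] w 55.5 F [-0.1  0.3  3.8]
domino cx -111.2 cy -185.1 cz 8.0 th -0.0 yaw 1.3
(-14, 130, 0) [-183.2 -101.5 -122.1] [-0.  -0.   1.3]
(-14, 130, 20) [-183.1 -104.1 -128.4] [-20.   -0.3   1.3]
```

>>> apply_moves --increments '[{"grip":255,"xyz":[0,0,-15],"rotation":[0,0,0]},{"grip":255,"xyz":[0,0,-50],"rotation":[0,0,0]},{"grip":255,"xyz":[0,0,-100],"rotation":[0,0,0.5]},{"grip":255,"xyz":[-25,-15,-125],"rotation":[0,0,1]},{"grip":255,"xyz":[-70,-39,-130],"rotation":[0,0,1.3]}]'

```text
time: 11.45
ee_pos: [0.5343, 0.0572, 0.1455]
eef_rot: [0.783, -0.622, 0.002, -0.001]
ft_force: [1.2, 1.5, -1.9]
width: 0.0556
```

```bash
python3 -c "
from plan import *
go((-14,130,0),(-14,130,20))"
```

```text
t 11.45 tcp [534.3  57.2 145.5] w 55.6 F [ 1.2  1.5 -1.9]
domino cx -72.6 cy -116.0 cz 141.3 th -0.3 yaw -0.2
(-14, 130, 0) [-116.2  -58.1   11.2] [-0.3 -0.1 -0.2]
(-14, 130, 20) [-116.2  -60.8    4.8] [-20.3  -0.1  -0.2]
```

>>> apply_moves --increments '[{"grip":255,"xyz":[-45,-24,0],"rotation":[0,0,0]},{"grip":255,"xyz":[-85,-45,0],"rotation":[-5,0,0]},{"grip":255,"xyz":[-116,-60,0],"rotation":[-13,0,0]},{"grip":255,"xyz":[-116.2,-60.8,4.8],"rotation":[-20.3,0,-0.2]},{"grip":255,"xyz":[-116.2,-60.8,4.8],"rotation":[-20.3,0,-0.2]}]'

```text
time: 12.08
ee_pos: [0.5674, 0.1845, 0.1385]
eef_rot: [0.772, -0.611, -0.109, 0.138]
ft_force: [-0.2, 0.3, -0.8]
width: 0.0551
```

>>> apply_moves --increments '[{"grip":255,"xyz":[0,0,0],"rotation":[0,0,0]},{"grip":255,"xyz":[0,0,0],"rotation":[0,0,0]}]'

```text
time: 12.32
ee_pos: [0.5674, 0.1839, 0.1399]
eef_rot: [0.772, -0.611, -0.108, 0.137]
ft_force: [-0.5, -0.3, -1.6]
width: 0.0556
```

```bash
python3 -c "
from plan import *
a=cam('side');b=cam('top')
cv2.imwrite('pics/h1.png',np.hstack([cv2.resize(a['img'][190:300,240:350],None,fx=3.6,fy=3.6),cv2.resize(b['img'][140:250,190:300],None,fx=3.6,fy=3.6)]))
go((-14,110,20),(-14,100,20))"
```

```text
t 12.43 tcp [567.4 183.9 139.8] w 55.6 F [-0.1  0.4 -1.5]
domino cx -13.9 cy -0.2 cz 129.1 th 20.1 yaw -0.1
(-14, 110, 20) [-0.2 -6.5 18. ] [ 0.1 -0.1 -0.1]
(-14, 100, 20) [-0.2 -9.9 27.4] [ 0.1 -0.1 -0.1]
```

View pics/h1.png

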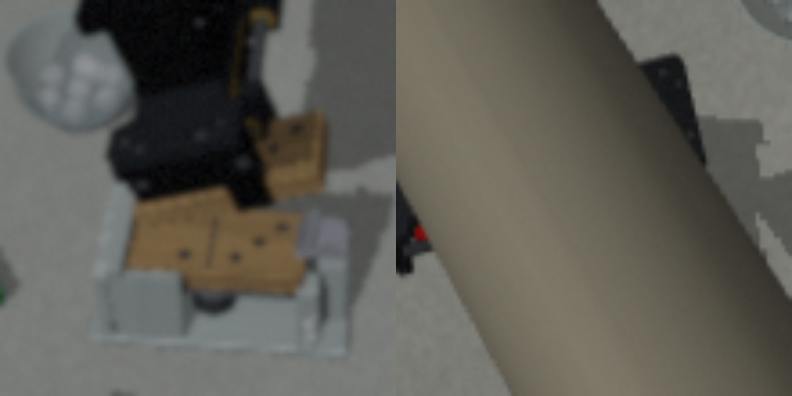

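```bash
cat >> ov.py <<'E'
def domlines(cx,cz,th,cy=0):
    t=np.radians(th);L=[]
    def P(x,y,z): return (cx+x*np.cos(t)+z*np.sin(t),cy+y,cz-x*np.sin(t)+z*np.cos(t))
    for z in(-8,8): L.append([P(-60,-28,z),P(60,-28,z),P(60,28,z),P(-60,28,z),P(-60,-28,z)])
    for x in(-60,60):
        for y in(-28,28): L.append([P(x,y,-8),P(x,y,8)])
    return L
E
python3 -c "
from ov import *
overlay('side',(597.2,191.2,13.3),'pics/ov2.png',(258,343,205,290),7,boxes()[:-1]+domlines(-13.9,129.1,20.1))"
```

```text
(no output)
```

View pics/ov2.png

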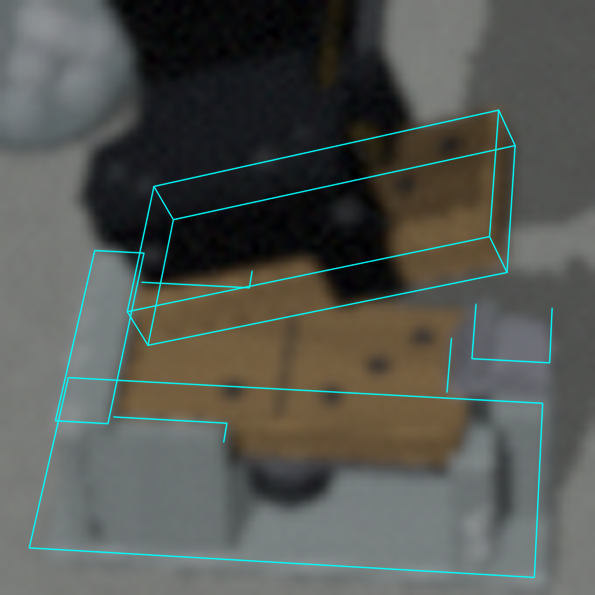

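The side view agrees with the planned pose to about 1 px: right end drawn at (510,272) and seen there. I'll descend.

>>> apply_moves --increments '[{"grip":255,"xyz":[-0.2,-3,8],"rotation":[0,0,0]},{"grip":255,"xyz":[-0.2,-6.5,18],"rotation":[0,0,0]},{"grip":255,"xyz":[-0.2,-9.9,27],"rotation":[0,0,0]},{"grip":255,"xyz":[-0.2,-9.9,27.4],"rotation":[0,0,0]}]'

```text
time: 12.92
ee_pos: [0.5667, 0.1838, 0.1094]
eef_rot: [0.772, -0.611, -0.108, 0.138]
ft_force: [-0.2, 0.9, -1.1]
width: 0.0555
```

```bash
python3 -c "
from plan import *
go((-14,93,20),(-14,87,20),(-14,81,20))"
```

```text
t 12.93 tcp [566.7 183.8 109.4] w 55.5 F [-0.2  0.9 -1.1]
domino cx -14.7 cy -0.2 cz 98.7 th 20.2 yaw -0.1
(-14, 93, 20) [-0.2 -2.6  5.1] [ 0.2 -0.1 -0.1]
(-14, 87, 20) [-0.2 -4.7 10.8] [ 0.2 -0.1 -0.1]
(-14, 81, 20) [-0.2 -6.7 16.4] [ 0.2 -0.1 -0.1]
```

>>> apply_moves --increments '[{"grip":255,"xyz":[-0.2,-2.6,5],"rotation":[0,0,0]},{"grip":255,"xyz":[-0.2,-4.7,11],"rotation":[0,0,0]},{"grip":255,"xyz":[-0.2,-6.7,16.5],"rotation":[0,0,0]},{"grip":255,"xyz":[-0.2,-6.7,16.5],"rotation":[0,0,0]}]'

```text
time: 13.42
ee_pos: [0.5673, 0.1843, 0.0914]
eef_rot: [0.772, -0.611, -0.108, 0.138]
ft_force: [0.6, 0.2, 2.1]
width: 0.0556
```

```bash
python3 -c "
from plan import *
a=cam('side')
go((-10,79.6,20),(-5,77.8,20),(0,76,20))
from ov import *
overlay('side',(597.2,191.2,13.3),'pics/ov3.png',(258,343,205,290),7,[])"
```

```text
t 13.47 tcp [567.3 184.2  91.7] w 55.3 F [ 0.9 -0.4  2.3]
domino cx -14.0 cy 0.1 cz 81.0 th 20.2 yaw -0.1
(-10, 79.6, 20) [ 0.1 -4.2 -0. ] [ 0.2 -0.1 -0.1]
(-5, 77.8, 20) [ 0.1 -9.5 -0.1] [ 0.2 -0.1 -0.1]
(0, 76, 20) [  0.1 -14.8  -0.1] [ 0.2 -0.1 -0.1]
```

View pics/ov3.png

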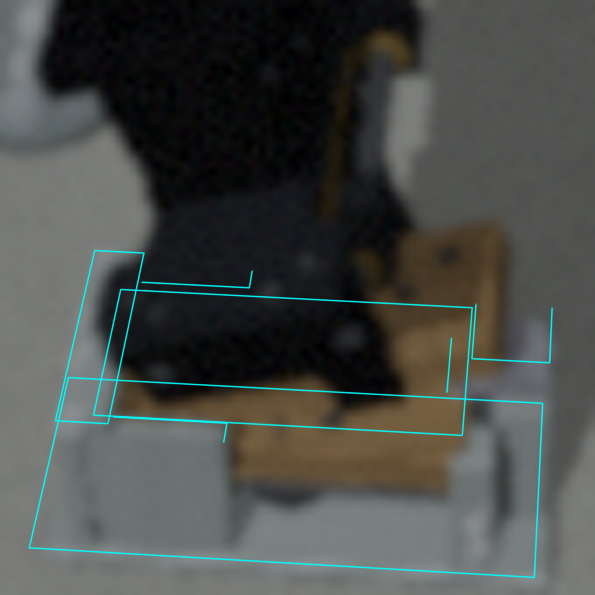

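The stack is being pressed: about 4 N on the wrist, as the spring predicts, and the end stands over the catch at (500,300). Now slide it under the lip.

>>> apply_moves --increments '[{"grip":255,"xyz":[0,-3,0],"rotation":[0,0,0]},{"grip":255,"xyz":[0,-7,0],"rotation":[0,0,0]},{"grip":255,"xyz":[0,-11,0],"rotation":[0,0,0]},{"grip":255,"xyz":[0,-14.8,0],"rotation":[0,0,0]},{"grip":255,"xyz":[0,-14.8,0],"rotation":[0,0,0]}]'

```text
time: 14.1
ee_pos: [0.5812, 0.1875, 0.0864]
eef_rot: [0.772, -0.611, -0.108, 0.138]
ft_force: [-0.7, -0.9, 2.5]
width: 0.0551
```

```bash
python3 -c "
from plan import *
a=cam('side')
go((0,76,20),(0,70.9,15),(0,66.2,10),(0,61.6,5),(0,56,0))
from ov import *
overlay('side',(597.2,191.2,13.3),'pics/ov4.png',(258,343,205,290),7,[domlines(0,76,20)[0]])"
```

```text
t 14.15 tcp [581.1 187.5  86.5] w 55.9 F [-0.4  0.   2.3]
domino cx 0.2 cy 0.1 cz 75.8 th 20.2 yaw -0.1
(0, 76, 20) [ 0.1  0.3 -0.1] [ 0.2 -0.1 -0.1]
(0, 70.9, 15) [ 0.1 -1.2  6.4] [ 5.2 -0.1 -0.1]
(0, 66.2, 10) [ 0.1 -2.6 12.6] [10.2 -0.1 -0.1]
(0, 61.6, 5) [ 0.1 -4.2 18.6] [15.2 -0.1 -0.1]
(0, 56, 0) [ 0.1 -6.3 25.6] [20.2 -0.1 -0.1]
```

View pics/ov4.png

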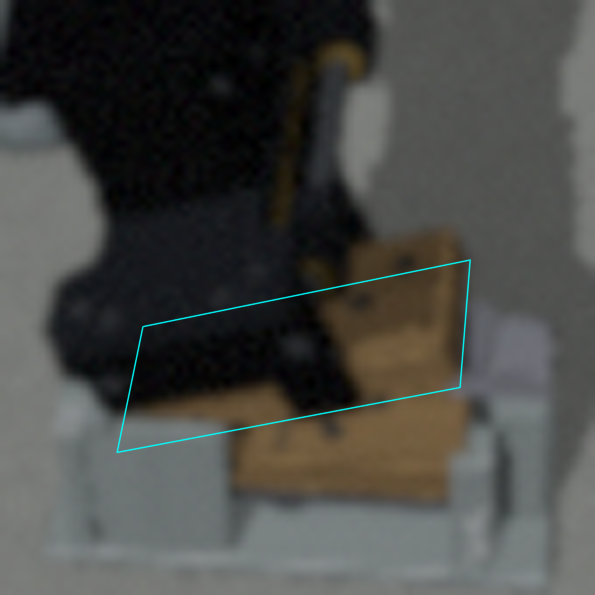

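It slid in with no side force. Now rotate down in steps.

>>> apply_moves --increments '[{"grip":255,"xyz":[0,-0.7,3],"rotation":[2.5,0,0]},{"grip":255,"xyz":[0,-1.2,6.4],"rotation":[5,0,0]},{"grip":255,"xyz":[0,-1.9,9.5],"rotation":[7.6,0,0]},{"grip":255,"xyz":[0,-2.6,12.6],"rotation":[10.2,0,0]},{"grip":255,"xyz":[0,-2.6,12.6],"rotation":[10.2,0,0]}]' --squeeze 55

```text
time: 14.78
ee_pos: [0.5801, 0.1874, 0.0756]
eef_rot: [0.781, -0.619, -0.052, 0.067]
ft_force: [0.2, -0.1, 8.9]
width: 0.0557
```

```bash
python3 -c "
from plan import *
a=cam('side')
go((0,66.2,10),(0,61.6,5),(0,58,2),(0,55.5,0),(0,55,-1))
from ov import *
overlay('side',(597.2,191.2,13.3),'pics/ov5.png',(258,343,205,290),7,domlines(0,66.2,10)[:1])"
```

```text
t 14.82 tcp [580.1 187.4  75.5] w 55.3 F [-0.6  0.3  9.6]
domino cx 0.9 cy 0.2 cz 68.0 th 9.8 yaw -0.1
(0, 66.2, 10) [0.2 0.5 1.8] [-0.2 -0.1 -0.1]
(0, 61.6, 5) [0.2 0.1 8. ] [ 4.8 -0.1 -0.1]
(0, 58, 2) [ 0.2 -0.4 12.6] [ 7.8 -0.1 -0.1]
(0, 55.5, 0) [ 0.2 -0.8 15.8] [ 9.8 -0.1 -0.1]
(0, 55, -1) [ 0.2 -0.9 16.6] [10.8 -0.1 -0.1]
```

View pics/ov5.png

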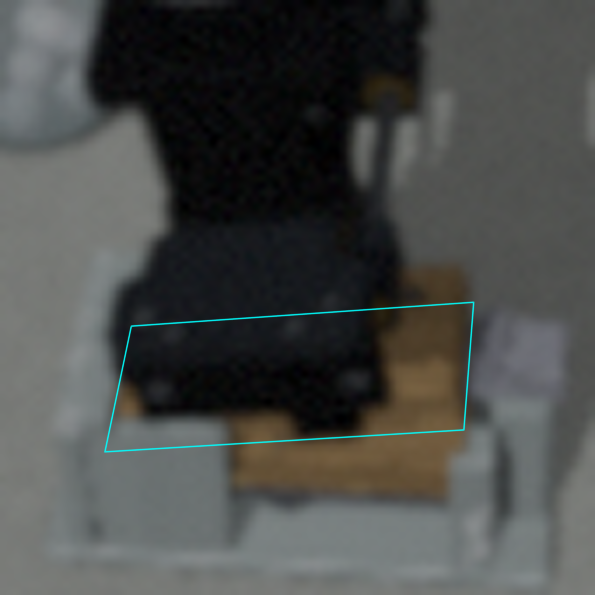

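The catch is being pushed back (its right edge moved from x 550 to 565) at about 11 N. Continue.

>>> apply_moves --increments '[{"grip":255,"xyz":[0,0.3,5],"rotation":[2.5,0,0]},{"grip":255,"xyz":[0,0,9],"rotation":[5,0,0]},{"grip":255,"xyz":[0,-0.4,13],"rotation":[7.8,0,0]},{"grip":255,"xyz":[0,-0.8,16.5],"rotation":[10,0,0]},{"grip":255,"xyz":[0,-0.8,17],"rotation":[10.5,0,0]}]'

```text
time: 15.45
ee_pos: [0.5795, 0.1874, 0.06]
eef_rot: [0.784, -0.621, 0.006, -0.006]
ft_force: [3.5, 3.1, 5.1]
width: 0.0555
```

```bash
python3 -c "
from plan import *
a=cam('side')
go((0,55.5,0),(0,54,-1))
from ov import *
overlay('side',(597.2,191.2,13.3),'pics/ov6.png',(258,343,205,290),7,domlines(0,56,0)[:1])"
```

```text
t 15.5 tcp [579.5 187.4  59.9] w 55.0 F [4.7 1.8 4.4]
domino cx 1.3 cy 0.4 cz 55.9 th -1.0 yaw -0.0
(0, 55.5, 0) [0.4 1.3 0.1] [-1.  -0.1 -0. ]
(0, 54, -1) [0.4 1.4 1.9] [ 0.  -0.1 -0. ]
```

View pics/ov6.png

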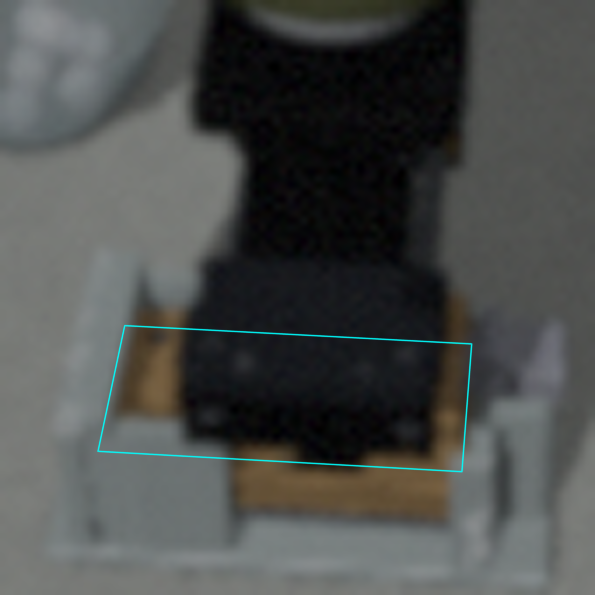

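```bash
python3 -c "
from ov import *
overlay('side',(597.2,191.2,13.3),'pics/ov7.png',(300,345,235,290),11,domlines(1.3,55.9,-1)[1:2]+[[(-54,-12,68),(-54,12,68)]])
w=world(load('side'))
for v in (247,250,253,256,259,262,265,268): print(v,[tuple(w[v,u].round(3)) for u in (318,320,322,324,326,329,332,336)])
"
```

```text
247 [(np.float64(0.539), np.float64(0.223), np.float64(0.146)), (np.float64(0.535), np.float64(0.222), np.float64(0.146)), (np.float64(0.551), np.float64(0.156), np.float64(0.075)), (np.float64(0.565), np.float64(0.089), np.float64(0.003)), (np.float64(0.56), np.float64(0.089), np.float64(0.004)), (np.float64(0.552), np.float64(0.086), np.float64(0.004)), (np.float64(0.545), np.float64(0.083), np.float64(0.003)), (np.float64(0.535), np.float64(0.082), np.float64(0.005))]
250 [(np.float64(0.531), np.float64(0.248), np.float64(0.166)), (np.float64(0.533), np.float64(0.231), np.float64(0.148)), (np.float64(0.548), np.float64(0.165), np.float64(0.075)), (np.float64(0.545), np.float64(0.158), np.float64(0.069)), (np.float64(0.537), np.float64(0.171), np.float64(0.084)), (np.float64(0.53), np.float64(0.17), np.float64(0.086)), (np.float64(0.524), np.float64(0.165), np.float64(0.083)), (np.float64(0.533), np.float64(0.088), np.float64(0.001))]
253 [(np.float64(0.529), np.float64(0.256), np.float64(0.166)), (np.float64(0.525), np.float64(0.254), np.float64(0.165)), (np.float64(0.545), np.flo
[... 2000 characters left out ...]
64(0.538), np.float64(0.163), np.float64(0.023)), (np.float64(0.524), np.float64(0.189), np.float64(0.057)), (np.float64(0.517), np.float64(0.188), np.float64(0.058)), (np.float64(0.518), np.float64(0.145), np.float64(0.011))]
268 [(np.float64(0.527), np.float64(0.263), np.float64(0.13)), (np.float64(0.54), np.float64(0.207), np.float64(0.061)), (np.float64(0.535), np.float64(0.207), np.float64(0.063)), (np.float64(0.531), np.float64(0.205), np.float64(0.062)), (np.float64(0.527), np.float64(0.204), np.float64(0.063)), (np.float64(0.523), np.float64(0.19), np.float64(0.048)), (np.float64(0.517), np.float64(0.188), np.float64(0.048)), (np.float64(0.515), np.float64(0.155), np.float64(0.012))]
```

View pics/ov7.png

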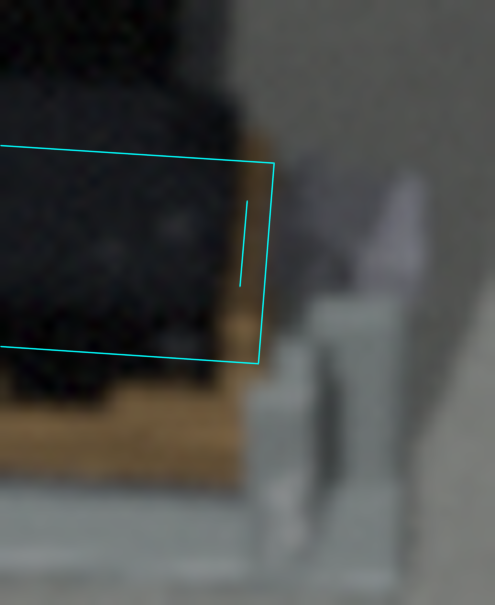

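The grip slipped: the domino's catch end top is still at z≈75 (crop (255,250)), and the catch is pushed back. I'll open the fingers, look, then press that end down from above with the fingertips.

>>> apply_moves --increments '[{"grip":200,"xyz":[0,0,0],"rotation":[0,0,0]},{"grip":40,"xyz":[0,0,0],"rotation":[0,0,0]},{"grip":40,"xyz":[0,0,0],"rotation":[0,0,0]},{"grip":40,"xyz":[0,0,0],"rotation":[0,0,0]},{"grip":40,"xyz":[0,0,0],"rotation":[0,0,0]}]'

```text
time: 16.12
ee_pos: [0.5792, 0.1873, 0.0596]
eef_rot: [0.784, -0.621, 0.005, -0.006]
ft_force: [-0.3, -0.2, -0.4]
width: 0.0735
```

>>> apply_moves --increments '[{"grip":40,"xyz":[0,0,-10],"rotation":[0,0,0]},{"grip":40,"xyz":[0,0,-25],"rotation":[0,0,0]},{"grip":40,"xyz":[0,0,-50],"rotation":[0,0,0]},{"grip":140,"xyz":[0,0,-70],"rotation":[0,0,0]},{"grip":140,"xyz":[0,0,-70],"rotation":[0,0,0]}]'

```text
time: 16.75
ee_pos: [0.5792, 0.1876, 0.1319]
eef_rot: [0.784, -0.621, 0.006, -0.007]
ft_force: [-1.0, 0.1, -0.3]
width: 0.0609
```

```bash
python3 -c "
from plan import *
a=cam('side')
go((0,130,0))
from ov import *
overlay('side',(597.2,191.2,13.3),'pics/ov8.png',(258,343,205,290),7,[domlines(0,60,0)[1]])"
```

```text
t 16.8 tcp [578.5 187.2 130.4] w 57.0 F [ 0.8  0.  -0.2]
domino cx 0.4 cy 0.4 cz 126.5 th -1.0 yaw -0.1
(0, 130, 0) [ 0.4  0.2 -3.9] [-1.  -0.1 -0.1]
```

View pics/ov8.png

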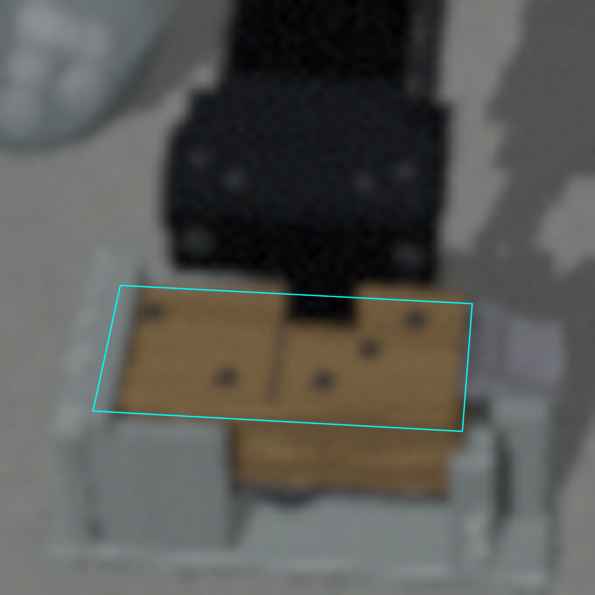

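The domino sits under the lip with its catch end resting on the pushed-back catch, about (465,330). I'll measure its tilt.

```bash
cat > meas.py <<'E'
from plan import *
def meas(n='side'):
    c=load(n); w=world(c); a=np.radians(FE[2]); im=c['img'].astype(int)
    d=w-np.array([FE[0],FE[1],0])/1000
    X=(d[...,0]*np.cos(a)+d[...,1]*np.sin(a))*1000; Y=(-d[...,0]*np.sin(a)+d[...,1]*np.cos(a))*1000;Z=w[...,2]*1000
    wood=(im[...,2]-im[...,0]>25)
    m=wood&(abs(X)<58)&(abs(Y)<24)&(Z>55)&(Z<90)
    A=np.c_[X[m],Y[m],np.ones(m.sum())]; s=np.linalg.lstsq(A,Z[m],rcond=None)[0]
    print(n,'n',m.sum(),'slope x %.3f y %.3f z0 %.1f; z(-58)=%.1f z(53)=%.1f'%(s[0],s[1],s[2],s[2]-58*s[0],s[2]+53*s[0]))
    mm=wood&(Z>52)&(Z<85)&(abs(X)<75)&(abs(Y)<40)
    print('X range',np.nanpercentile(X[mm],[1,99]).round(1))
    g=(~wood)&(Z>78)&(Z<90)&(X<-50)&(X>-100)&(abs(Y)<14)
    if g.sum()>5: print('catch top X',np.percentile(X[g],[3,50,97]).round(1),g.sum())
E
python3 -c "
from meas import *
meas()"
```

```text
side n 655 slope x -0.038 y 0.001 z0 72.7; z(-58)=75.0 z(53)=70.7
X range [-57.4  50. ]
catch top X [-89.1 -75.3 -61.3] 102
```

```bash
python3 -c "
import plan
plan.OFF=plan.np.array([0,0,8.])
plan.go((-40,95,0),(-40,80,0))"
```

```text
t 16.8 tcp [578.5 187.2 130.4] w 57.0 F [ 0.8  0.  -0.2]
domino cx -19.0 cy 0.4 cz 122.4 th -1.0 yaw -0.1
(-40, 95, 0) [ 0.4 21.4 27.1] [-1.  -0.1 -0.1]
(-40, 80, 0) [ 0.4 21.6 42.1] [-1.  -0.1 -0.1]
```

>>> apply_moves --increments '[{"grip":185,"xyz":[0.4,15,0],"rotation":[-1,0,0]},{"grip":185,"xyz":[0.4,21.5,8],"rotation":[-1,0,0]},{"grip":185,"xyz":[0.4,21.5,20],"rotation":[-1,0,0]},{"grip":185,"xyz":[0.4,21.5,36],"rotation":[-1,0,0]},{"grip":185,"xyz":[0.4,21.5,42],"rotation":[-1,0,0]}]'

```text
time: 17.42
ee_pos: [0.5578, 0.1817, 0.0862]
eef_rot: [0.784, -0.621, -0.0, 0.001]
ft_force: [0.2, 0.7, 0.6]
width: 0.024
```

```bash
python3 -c "
import plan
from h import *
plan.OFF=plan.np.array([0,0,8.])
a=cam('side')
plan.go((-40,72,0),(-40,66,0),(-40,62,0))
A=a['img'][205:290,258:343];cv2.imwrite('pics/p1.png',cv2.resize(A,None,fx=7,fy=7,interpolation=cv2.INTER_CUBIC))"
```

```text
t 17.48 tcp [557.7 181.7  86. ] w 23.9 F [-0.2 -0.7  0.2]
domino cx -40.7 cy -0.2 cz 78.0 th 0.1 yaw -0.1
(-40, 72, 0) [-0.2 -0.6  6. ] [ 0.1 -0.1 -0.1]
(-40, 66, 0) [-0.2 -0.7 12. ] [ 0.1 -0.1 -0.1]
(-40, 62, 0) [-0.2 -0.7 16. ] [ 0.1 -0.1 -0.1]
```

View pics/p1.png

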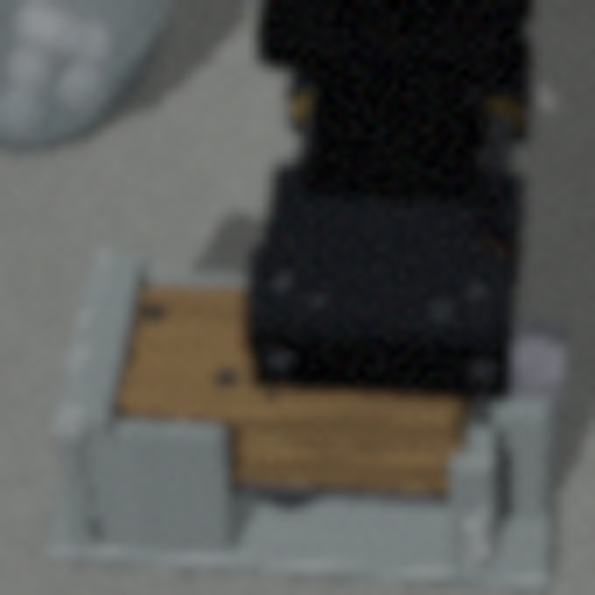

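The tips are over the catch end and clear of the lip. I'll press in steps and watch the force.

>>> apply_moves --increments '[{"grip":185,"xyz":[0,-0.6,3],"rotation":[0,0,0]},{"grip":185,"xyz":[0,-0.6,6],"rotation":[0,0,0]},{"grip":185,"xyz":[0,-0.6,9],"rotation":[0,0,0]},{"grip":185,"xyz":[0,-0.6,12],"rotation":[0,0,0]},{"grip":185,"xyz":[0,-0.6,12],"rotation":[0,0,0]}]'

```text
time: 18.1
ee_pos: [0.5583, 0.1819, 0.074]
eef_rot: [0.784, -0.621, -0.0, 0.001]
ft_force: [-1.6, 0.5, 2.9]
width: 0.0239
```

```bash
python3 -c "
import plan
from h import *
from meas import meas
plan.OFF=plan.np.array([0,0,8.])
a=cam('side')
plan.go((-40,64,0),(-40,62,0),(-40,60,0));meas()
A=a['img'][205:290,258:343];cv2.imwrite('pics/p2.png',cv2.resize(A,None,fx=7,fy=7,interpolation=cv2.INTER_CUBIC))"
```

```text
t 18.15 tcp [558.3 181.9  74.1] w 23.9 F [-0.7 -0.2  2.8]
domino cx -40.0 cy -0.1 cz 66.1 th 0.1 yaw -0.0
(-40, 64, 0) [-0.1 -0.   2.1] [ 0.1 -0.1 -0. ]
(-40, 62, 0) [-0.1 -0.   4.1] [ 0.1 -0.1 -0. ]
(-40, 60, 0) [-0.1 -0.   6.1] [ 0.1 -0.1 -0. ]
side n 242 slope x 0.003 y -0.000 z0 68.1; z(-58)=67.9 z(53)=68.2
X range [-56.6  50.9]
catch top X [-84.8 -79.8 -75.1] 37
```

View pics/p2.png

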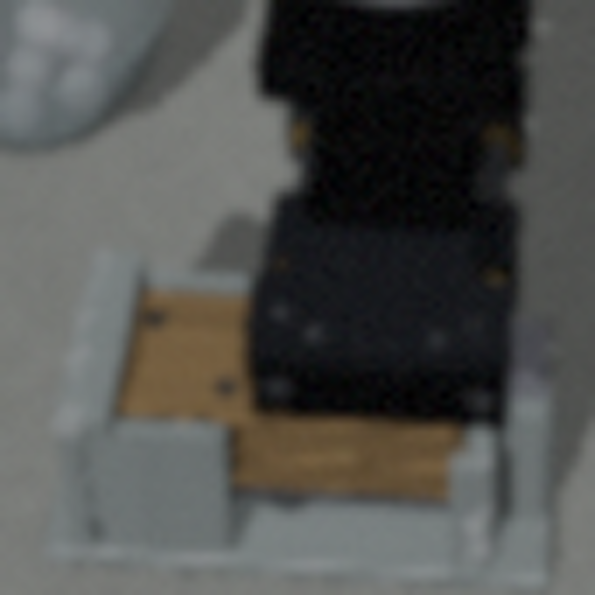

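The catch snapped back in (edge moved from x 565 to 552) and the domino is level. I'll press a few mm more, then lift off.

>>> apply_moves --increments '[{"grip":185,"xyz":[0,0,3],"rotation":[0,0,0]},{"grip":185,"xyz":[0,0,4],"rotation":[0,0,0]},{"grip":185,"xyz":[0,0,4],"rotation":[0,0,0]},{"grip":185,"xyz":[0,0,-2],"rotation":[0,0,0]},{"grip":185,"xyz":[0,0,-12],"rotation":[0,0,0]}]'

```text
time: 18.77
ee_pos: [0.5581, 0.1818, 0.0864]
eef_rot: [0.784, -0.621, -0.0, 0.002]
ft_force: [0.5, 0.1, -0.2]
width: 0.0234
```

>>> apply_moves --increments '[{"grip":185,"xyz":[0,0,-30],"rotation":[0,0,0]},{"grip":185,"xyz":[0,0,-80],"rotation":[0,0,0]},{"grip":185,"xyz":[50,0,-110],"rotation":[0,0,0]},{"grip":185,"xyz":[110,0,-120],"rotation":[0,0,0]},{"grip":185,"xyz":[170,0,-120],"rotation":[0,0,0]}]'

```text
time: 19.4
ee_pos: [0.598, 0.0149, 0.2086]
eef_rot: [0.784, -0.621, 0.001, 0.001]
ft_force: [0.9, 0.7, -0.0]
width: 0.024
```

>>> apply_moves --increments '[{"grip":185,"xyz":[50,0,0],"rotation":[0,0,0]},{"grip":185,"xyz":[90,0,0],"rotation":[0,0,0]},{"grip":185,"xyz":[90,0,0],"rotation":[0,0,0]}]'

```text
time: 19.77
ee_pos: [0.6187, -0.0772, 0.2088]
eef_rot: [0.782, -0.623, 0.001, 0.001]
ft_force: [-0.4, -0.0, -0.3]
width: 0.0238
```

```bash
python3 -c "
import plan
from h import *
from meas import meas
a=cam('side');b=cam('top')
meas();meas('top');print(r.read_state()['time'])
A=a['img'][235:295,255:345];B=b['img'][150:245,195:290]
cv2.imwrite('pics/f1.png',np.hstack([cv2.resize(A,(450,420),interpolation=cv2.INTER_CUBIC),cv2.resize(B,(350,420),interpolation=cv2.INTER_CUBIC)]));cv2.imwrite('pics/f2.png',b['img'])"
```

```text
side n 694 slope x 0.002 y -0.002 z0 70.5; z(-58)=70.3 z(53)=70.6
X range [-56.6  49.9]
catch top X [-84.7 -71.4 -57.4] 98
top n 863 slope x 0.001 y 0.001 z0 68.7; z(-58)=68.6 z(53)=68.7
X range [-57.9  50.8]
catch top X [-86.4 -73.4 -59. ] 119
19.875
```

View pics/f1.png

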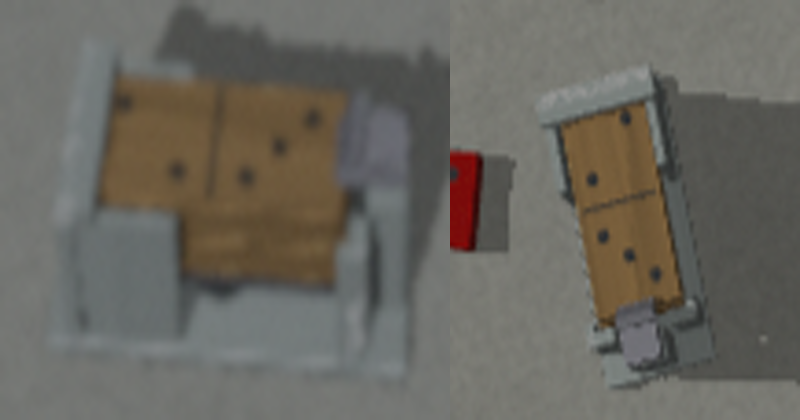

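View pics/f2.png

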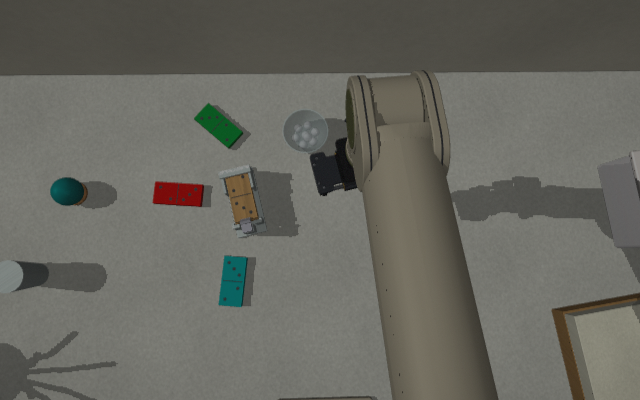

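The domino is flat (slope about 0.1°, top at 68.6 mm in the top view), with lip and catch both over it and the catch closed. A last look at the rack, tin and bowl.

```bash
python3 -c "
from h import *
a=cam('side');cv2.imwrite('pics/f3.png',a['img'][130:300,160:420])
print(r.read_state()['ft_force'].round(1))"
```

```text
[-0.4  0.4 -0.1]
```

View pics/f3.png

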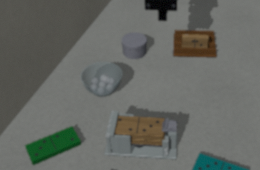

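The short domino stands in the rack (197,40), the tin (135,44) and bowl (103,78) are unmoved, and nothing touches the robot. Handing in.

```bash
python3 -c "
from h import *
print(r.close_job())"
```

```text
the job is handed in; nothing more can be done
None
```

The long domino is loaded in the dispenser on top of the first one, flat and held under both the lip and the catch. I handed the job in at about 20 s.

**What I did:** I lifted the domino from the rack, stood it on the free shelf and tipped it flat. Then I gripped it across its width and slid one end under the lip at about 20°. The grip slipped while I was rotating the other end down, which left the catch end about 7 mm high. I let go and pressed that end down with the fingertips until the catch snapped in, pressed about 4 mm further, and lifted off.

**Last checks:**
- **Domino:** it is level to about 0.1° in both cameras.
- **Height:** the top camera puts its top at 68.6 mm, against 68 nominal. The side camera reads 70.5 mm; it read about 2 mm high on the lip end before the press as well.
- **Catch:** it is back at its starting position, over the domino's end.
- **Other items:** the short domino still stands in the rack and the bowl and tin look unmoved, judged by eye.
- **Robot:** the wrist force was near zero, with the arm clear of everything.

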